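Rack the notched gel plate

TASK

Three ceramic gel plates stand in the low grey stand; take the one with the notch in its top edge and lower it into the one empty slot of the drying rack (the one with a panel at each end), fully home, notch up, standing upright like the others. Do not let it drop in from above the rack's dividers, and leave the two plates already in the rack standing in their slots.

Things in the scene. Friction and masses are not known exactly. Their poses are not given: they have to be found in the camera images.
- notched_plate: White ceramic plate, 50 wide (y) x 6 thick (x) x 110 mm tall (z), 0.1 kg; notch 26 wide, 18 mm deep, amid its top edge. Origin: centre of bottom edge, z up. Stands in one of the 3 slots (36 mm apart, floor 8 mm over the bench) of a fixed grey stand without end panels; the other two hold plain plates of that size. Dividers end 50 mm over the bench: above that its side edges can be gripped.
- slot_pad: Black rubber strip 9 x 60 x 1 mm (not felt) in the rack's empty slot. Origin: centre of slot floor, 8 mm over the bench, where the plate's bottom edge goes; x across the slot, y along it, z up. Slot: 44 mm long, ends open, 10 mm wide for the lowest 22 mm, flaring over the next 20 mm to a 28 mm mouth at the divider tops (50 mm over the bench). A seated plate may lean 10 degrees.
- racked_a: One of the two plain white ceramic plates in the rack's other slots, loose, 50 x 6 x 110 mm, no notch. Origin: centre of bottom edge; x through its thickness, z up. The grey rack is fixed, on the robot's left or right: 3 slots 36 mm apart in a row along x, and at each end a panel 56 mm wide, 80 mm tall, its inner face 31 mm from the middle of the nearest slot.
- racked_b: The other plain white ceramic plate in the rack: same size and origin.

How it is judged:
By the outcome, as a careful person would: the job done as asked, in the order asked, and still so for the second after the job is handed in, with the robot touching nothing.
It also fails if it takes over 51 s, if anything falls off the work surface, if the arm or the gripper's body presses on something with over 40 N, if the wrist force passes 120 N, or if a joint passes its speed limit or range.

ROBOT

A 6-joint arm with a two-finger parallel gripper is mounted at the origin on the work surface. World frame = base frame: x ahead of the robot, y to its left, z up, the work surface at z = 0. Lengths are in m, angles in degrees, forces in N, time in s.
With the tool pointing down it reaches from about 0.4 to 0.825 m from the base axis. Payload 7 kg.
Tool frame: the origin (TCP) lies where the fingers leave the gripper's body, on its centre line; the fingertips stand tip_reach ahead of it and the grasp point (between the pads) lies 54 mm ahead of it (tip_reach is the distance from the TCP to the fingertips, in m); z points along the fingers, y is the line along which they close (so a half turn about z gives the same grasp; the last joint's range is limited). The gripper opens to 85 mm and grips with 20 to 120 N. Pads are 22 mm wide; open, the fingers measure 114 mm over their backs; the gripper's body (76 mm by 85 mm) begins 54 mm behind the grasp point. The pads swing forward as they close: fully open they stand 13 mm farther back than shut.
Start: joints at [-46.977, 20.546, 0.682, 0, -70.136, -16.507], TCP at [0.301, -0.604, 0.304] pointing down, gripper open.
Joint ranges: [-176.03, 176.03], [-82.01, 121.73], [-58.28, 71.71], [-173.87, 95.51], [-174.79, -0.11], [-173.66, 173.66]. Speed limits (degrees/s): [136.94, 136.94, 172.46, 180, 180, 180].

INTERFACE

Orientations are given as [roll, pitch, yaw] about the fixed x, y, z axes, in that order (R = Rz(yaw) Ry(pitch) Rx(roll)).
In Python, from rig import state, read_camera, finish_job, tip_reach gives the robot as it stands.
- The arm moves only by the shell command python3 -m inch 'ROWS' [FORCE]. ROWS is JSON, a list of rows, each a list of 3 entries, a list of its own where there are three numbers: the gripper's target within -1 to 1 (shut at 1, half-way at 0, fully open at -1), then the shift along the tool's x, y, z in mm, then the turn about the tool's z in degrees. A call has 1 to 12 rows; each row is the pose to reach, as a shift and turn from the pose commanded when the call began, along the tool's axes at that moment; what a row does not reach only later rows make up. A row lasts 1/8 s, in which the tool goes at most 62.5 mm and 10.7 degrees, less where a joint would pass 70% of its speed; a pose out of reach is approached as far as the arm can. A call with a gripper value outside its range is refused whole. The fingers move at their own pace and stop on an object; FORCE is the grip in N (left out, the last holds). Time passes only in rows, so rows that repeat a pose let the fingers close. It gives the time, the measured TCP pose, the force, the opening and the grip force at its end, in the units of the state.
- state(): the state, without advancing time (a new reading comes with each control period).
- read_camera(name): name is "scene" or "top" or "wrist"; returns a dict with "color" (384x512x3 uint8, red, green, blue), "z_map" (384x512 float32, m along the optical axis (not along the pixel's ray), 0 where there is no reading), "fx", "fy", "cx", "cy" (pixels), "k1" (the pictures are not rectified: a ray, as slopes to the right and down, at radius r is drawn at 1 + k1 r^2 times it, then the intrinsics apply), "R" (3x3) and "t" (3): a world point X has camera coordinates R X + t; the wrist camera has in their place "hand_eye" (4x4, takes a point from camera to tool coordinates, whose origin is the TCP and whose axes are the flange's). Camera axes: x right, y down, z forward; pixel columns grow to the right and rows downward; lengths in m; the calibration is good to about 2 mm. A picture is of the moment at which its call begins: read the wrist's pose just before it.
- finish_job(): hands the job in; it is judged then, once.
The state is a dict: "time_s": time; "joints": joint angles; "qd": joint speeds; "tau": joint torques, N m; "position": TCP position; "ee_rot": TCP orientation; "ft_force": force on the tool from outside, world axes, zero at the start; "ft_torque": the same for the moment, N m; "grip_width": finger opening in m; "grasp_force": force on a finger pad.
Only numpy, scipy, OpenCV 4.12 (cv2) and the standard library are available. Lean on these libraries where they do the work, as an engineer would, in place of code of your own. Each camera call takes 0.05 s, during which the arm holds its last target. There are 200 camera calls.

## Working session

There is one attempt and no reset: what is moved stays moved. The work goes in short steps, Python scripts to look and compute and a shell command to move; the robot and the scene stay as the last step left them, time stands still between calls to the robot, and variables do not carry over. Pictures are saved under pics/ and viewed, at most 10 in all, crops included, and the job is handed in when it is done.

```bash
mkdir -p pics; ls; cat > h.py <<'E'
import numpy as np, cv2
from rig import state, read_camera, finish_job, tip_reach
from scipy.spatial.transform import Rotation as Ro
def cloud(name):
    s=state(); c=read_camera(name); h,w=c["z_map"].shape
    v,u=np.mgrid[:h,:w].astype(float)
    xd=(u-c["cx"])/c["fx"]; yd=(v-c["cy"])/c["fy"]
    x,y=xd.copy(),yd.copy()
    for _ in range(8):
        f=1+c["k1"]*(x*x+y*y); x,y=xd/f,yd/f
    z=c["z_map"]; P=np.stack([x*z,y*z,z],-1)
    if "hand_eye" in c:
        H=np.array(c["hand_eye"]); P=P@H[:3,:3].T+H[:3,3]
        R=Ro.from_euler('xyz',s["ee_rot"],degrees=True).as_matrix()
        P=P@R.T+np.array(s["position"])
    else: P=(P-np.array(c["t"]))@np.array(c["R"])
    P[z==0]=np.nan
    return c["color"],P
def save(img,n): cv2.imwrite("pics/"+n,cv2.cvtColor(img,cv2.COLOR_RGB2BGR))
E
python3 - <<'E'
from h import *
print(state(),tip_reach if not callable(tip_reach) else tip_reach())
ims=[]
for n in("scene","top"):
    c,P=cloud(n); np.savez(n,c=c,P=P); ims.append(c)
    m=(P[...,2]>0.03)&(P[...,2]<0.2)
    print(n,np.nanmin(P,(0,1)),np.nanmax(P,(0,1)))
save(cv2.resize(np.vstack(ims),(400*1,600)) if 0 else cv2.resize(np.hstack(ims),(800,300)),"a.png")
E
```

```text
pics
{'time_s': 0.0, 'joints': array([-4.69776179e+01,  2.05924040e+01,  6.33134331e-01, -2.02731046e-02,
       -7.01351050e+01, -1.65075864e+01]), 'qd': array([ 0.01008808,  0.03386462, -0.02910231, -0.01730935,  0.01602666,
        0.03079943]), 'tau': array([ 1.72520511e-03, -5.83320093e+01,  2.93434346e+01,  6.93670481e+00,
       -5.83937988e-03, -8.19436593e-06]), 'position': array([ 0.30117167, -0.60368216,  0.3029473 ]), 'ee_rot': array([ 1.79904100e+02, -8.54616330e-03, -1.53492102e+02]), 'ft_force': array([-0.38391891, -0.04725262,  0.70995998]), 'ft_torque': array([-0.024615  ,  0.0112967 ,  0.01353635]), 'grasp_force': 0.0, 'grip_width': 0.0855138437695287} 0.0726
scene [-1.40400029 -1.51268738 -0.22870823] [0.90726659 1.25762089 0.3358483 ]
top [ 0.18987171 -0.50401428 -0.00587272] [0.92521687 0.47033783 0.12137224]
```

View pics/a.png

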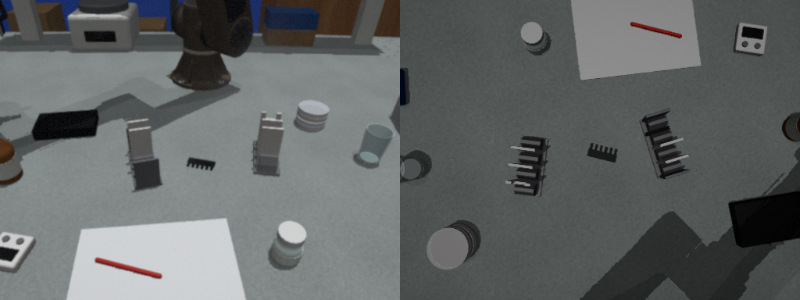

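The scene view (left half) shows the rack with its end panel at (145,160) and the stand at (268,140). In the top view (right half), the stand with three plates is at (528,165) and the rack with two plates is at (665,145). Next I'll zoom in and measure.

```bash
python3 - <<'E'
from h import *
t=np.load("top.npz"); c,P=t["c"],t["P"]; s=np.load("scene.npz")["c"]
print([P[v,u].round(3).tolist() for v,u in((211,164),(185,340))])
# top crop: cols (x-400)*1.28
save(np.hstack([cv2.resize(c[150:260,120:220],(400,440)),cv2.resize(c[130:240,300:400],(400,440))]),"b.png")
m=((P[...,2]>0.095)&(P[...,2]<0.13)).astype(np.uint8)
n,l,st,ce=cv2.connectedComponentsWithStats(m)
for i in range(1,n):
    if st[i,4]<8: continue
    q=P[l==i]; r=cv2.minAreaRect((q[:,:2]*1000).astype(np.float32))
    print(ce[i].round(),st[i,4],q.mean(0).round(4),np.round(r[1]),round(r[2],1), q[:,:2].min(0).round(3),q[:,:2].max(0).round(3), np.degrees(np.arctan2(*np.linalg.eigh(np.cov(q[:,:2].T))[1][::-1,1])).round(1))
m2=((P[...,2]>0.045)&(P[...,2]<0.09)).astype(np.uint8)
for x0,x1 in((120,220),(300,400)):
    mm=np.zeros_like(m2);mm[130:260,x0:x1]=m2[130:260,x0:x1]
    q=P[mm>0]; q=q[q[:,2]>0.07]; print(len(q)); 
    n,l,st,ce=cv2.connectedComponentsWithStats(mm*(P[...,2]>0.07).astype(np.uint8))
    for i in range(1,n):
        if st[i,4]>10: print(' ',ce[i].round(),st[i,4],P[l==i].mean(0).round(4))
save(np.hstack([cv2.resize(s[140:240,150:230],(400,500)),cv2.resize(s[130:230,310:390],(400,500))]),"c.png")
E
```

```text
[[0.517, 0.148, 0.092], [0.552, -0.141, 0.118]]
[347. 182.] 122 [ 0.557  -0.1524  0.1172] [ 6. 50.] 15.8 [ 0.548 -0.178] [ 0.566 -0.13 ] 105.8
[158. 190.] 131 [0.5509 0.1527 0.1167] [50.  6.] 81.4 [0.545 0.13 ] [0.558 0.179] 81.5
[353. 203.] 143 [ 0.5228 -0.1621  0.1156] [ 6. 50.] 15.8 [ 0.514 -0.187] [ 0.532 -0.139] 106.1
[155. 212.] 134 [0.5157 0.1576 0.1167] [50.  6.] 81.0 [0.51  0.135] [0.521 0.184] 81.4
[152. 234.] 139 [0.4808 0.1648 0.1085] [49.  6.] 81.2 [0.475 0.14 ] [0.487 0.189] 81.4
64
  [175. 193.] 12 [0.5473 0.1311 0.0822]
  [169. 234.] 14 [0.4785 0.1422 0.0819]
294
  [330. 145.] 130 [ 0.6243 -0.135   0.0792]
  [336. 207.] 11 [ 0.5168 -0.1412  0.0795]
  [355. 222.] 133 [ 0.4903 -0.172   0.0792]
```

View pics/b.png

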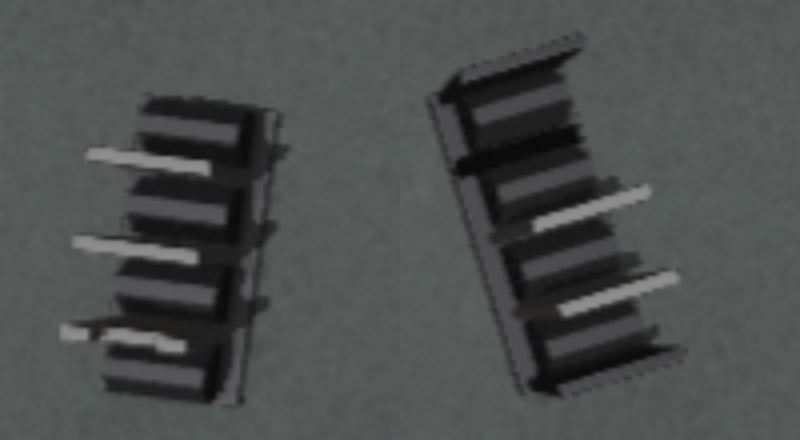

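View pics/c.png

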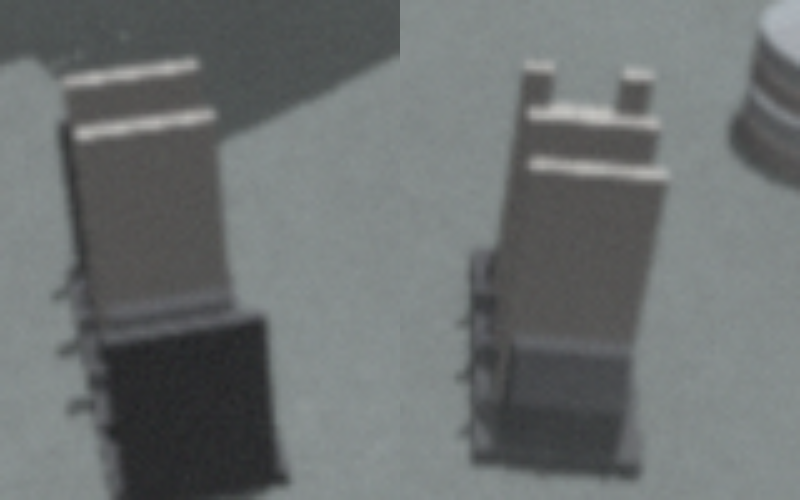

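Top crop: the notched plate is the stand's lower one, at about crop (120,337) or full (152,234), which is x≈0.481, y≈0.165. In the rack the empty slot with the black strip is the far one, at crop (518,150), about (0.592,-0.143). The scene crop agrees: the notched plate is the one furthest back. I'll move over the rack first for a close look.

```bash
cat >> h.py <<'E'
def go(p,yaw):
    s=state(); R=Ro.from_euler('xyz',s["ee_rot"],degrees=True).as_matrix()
    d=R.T@(np.array(p)-s["position"])*1000
    print("shift",d.round(1),"turn",round((s["ee_rot"][2]-yaw+180)%360-180,1),"rows",np.linalg.norm(d)/62.5)
E
python3 - <<'E'
from h import *
go((.592,-.143,.30),195.9)
print(np.array(read_camera("wrist")["hand_eye"]).round(3))
E
```

```text
shift [-465.9  282.5    3.4] turn 10.6 rows 8.71710023048727
[[-0.    -0.947 -0.32   0.082]
 [ 1.    -0.001  0.001  0.001]
 [-0.001 -0.32   0.947 -0.07 ]
 [ 0.     0.     0.     1.   ]]
```

```bash
python3 -m inch '[[-1,[-47,28,0],1],[-1,[-93,56,0],2],[-1,[-140,85,0],3],[-1,[-186,113,0],4],[-1,[-233,141,0],5],[-1,[-280,170,0],6],[-1,[-326,198,0],7],[-1,[-373,226,0],8],[-1,[-420,254,0],9],[-1,[-466,282,0],10.6],[-1,[-466,282,0],10.6],[-1,[-466,282,0],10.6]]' 20
python3 - <<'E'
from h import *
c,P=cloud("wrist"); np.savez("w1",c=c,P=P); save(c,"d.png")
m=((P[...,2]>0.095)&(P[...,2]<0.13)).astype(np.uint8)
n,l,st,ce=cv2.connectedComponentsWithStats(m)
for i in range(1,n):
    if st[i,4]<30: continue
    q=P[l==i]; r=cv2.minAreaRect((q[:,:2]*1000).astype(np.float32))
    print(ce[i].round(),st[i,4],np.median(q,0).round(4),np.round(r[0],1),np.round(r[1]),round(r[2],1))
E
```

```text
time_s: 1.65
position: [0.5922, -0.1434, 0.3035]
ee_rot: [180.0, -0.0, -164.0]
ft_force: [-0.7, 0.1, -0.2]
grip_width: 0.0856
grasp_force: 0.0
[259.  95.] 568 [ 0.5225 -0.1634  0.1176] [ 522.6 -163.3] [ 6. 49.] 15.9
[259. 140.] 705 [ 0.5563 -0.1539  0.1173] [ 557.  -153.3] [ 6. 49.] 15.9
```

View pics/d.png

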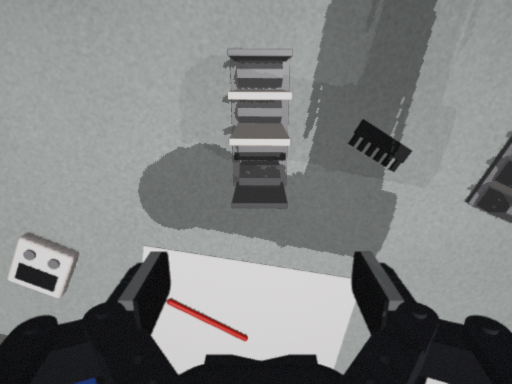

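The wrist view shows the rack's panels at rows ~52 and ~195, its plates at rows 95 and 140, and the empty slot at row ~157. I'll get the slot from the panel and divider tops.

```bash
python3 - <<'E'
from h import *
for f in("w1","top"):
    P=np.load(f+".npz")["P"]; a=np.radians(15.9); e=np.array([np.cos(a),np.sin(a)]); g=np.array([-e[1],e[0]])
    o=np.array([.5572,-.1533]); u=(P[...,:2]-o)@e*1000; v=(P[...,:2]-o)@g*1000
    for lo,hi in((.076,.084),(.046,.053)):
        m=((P[...,2]>lo)&(P[...,2]<hi)&(abs(u)<85)&(abs(v)<45)).astype(np.uint8)
        n,l,st,ce=cv2.connectedComponentsWithStats(m)
        for i in range(1,n):
            if st[i,4]>25:
                q=l==i; print(f,lo,ce[i].round(),st[i,4],"u",np.percentile(u[q],[2,50,98]).round(1),"v",np.percentile(v[q],[2,50,98]).round(1),"z",np.median(P[q][:,2]).round(4))
go((.4808,.1648,.30),171.3)
E
```

```text
w1 0.076 [260.  52.] 520 u [-72.2 -69.6 -66.7] v [-26.7   0.5  26.8] z 0.0797
w1 0.076 [261. 131.] 77 u [-3.2 -2.9 -2.7] v [-22.9   3.2  23.4] z 0.078
w1 0.076 [259. 204.] 354 u [66.7 68.8 72. ] v [-27.2  -0.5  26.4] z 0.0796
w1 0.046 [260.  73.] 578 u [-59.4 -53.9 -48.5] v [-21.1   0.   21.2] z 0.0495
w1 0.046 [259. 111.] 514 u [-23.3 -18.5 -12.5] v [-21.1  -0.5  21.3] z 0.0495
w1 0.046 [260. 127.] 48 u [-3.1 -2.9 -2.7] v [-22.7   0.   22.7] z 0.0497
w1 0.046 [259. 149.] 295 u [16.2 19.5 23.2] v [-21.1  -0.5  21.1] z 0.0496
w1 0.046 [259. 180.] 423 u [48.2 52.9 59.5] v [-21.8  -0.5  20.7] z 0.0495
w1 0.046 [259. 193.] 105 u [66.6 67.  67.6] v [-26.7  -0.6  26.5] z 0.0499
top 0.076 [330. 144.] 119 u [66.9 69.6 72.7] v [-27.4  -1.1  25.4] z 0.08
top 0.076 [355. 222.] 120 u [-72.6 -69.7 -66.7] v [-26.9  -0.2  25.7] z 0.08
top 0.046 [330. 156.] 156 u [48.  53.7 59.6] v [-22.1  -0.5  20.3] z 0.0497
top 0.046 [336. 175.] 161 u [12.1 17.9 24. ] v [-22.2   0.7  20.4] z 0.0496
top 0.046 [342. 194.] 169 u [-23.6 -17.7 -11.7] v [-21.8  -0.4  20.8] z 0.0494
top 0.046 [348. 213.] 161 u [-59.4 -53.7 -47.9] v [-21.5   0.6  20.7] z 0.0497
shift [ 22.3 327.4   3.7] turn 24.6 rows 5.250855769467943
```

The rack centre is consistent: panel faces at ±67 mm and divider tops at ±18 and ±54 mm. That puts the slot at (0.5919, -0.1437). Now over the notched plate.

```bash
python3 -m inch '[[-1,[4,55,0],4.1],[-1,[8,109,0],8.2],[-1,[11,164,0],12.3],[-1,[15,218,0],16.4],[-1,[19,273,0],20.5],[-1,[22,327,0],24.6],[-1,[22,327,0],24.6],[-1,[22,327,0],24.6]]'
python3 - <<'E'
from h import *
c,P=cloud("wrist"); save(c,"e.png")
m=((P[...,2]>0.05)&(P[...,2]<0.13)).astype(np.uint8)
n,l,st,ce=cv2.connectedComponentsWithStats(((P[...,2]>0.108)&(P[...,2]<0.13)).astype(np.uint8))
for i in range(1,n):
    if st[i,4]<30: continue
    q=P[l==i]; r=cv2.minAreaRect((q[:,:2]*1000).astype(np.float32))
    print(ce[i].round(),st[i,4],np.median(q,0).round(4),np.round(r[0],1),np.round(r[1]),round(r[2],1))
go((.4808,.1648,.20),171.3)
E
```

```text
time_s: 2.7
position: [0.4815, 0.164, 0.3041]
ee_rot: [180.0, 0.0, 171.3]
ft_force: [-0.2, -1.1, -0.8]
grip_width: 0.0852
grasp_force: 0.0
[238. 181.] 139 [0.4754 0.1468 0.1171] [476.3 146.6] [12.  6.] 81.6
[282. 181.] 136 [0.4808 0.184  0.1172] [482.1 184.1] [11.  6.] 83.4
[260. 219.] 586 [0.5138 0.16   0.117 ] [515.  159.6] [50.  7.] 81.6
[260. 254.] 551 [0.549  0.1547 0.1168] [550.  154.6] [50.  6.] 81.3
shift [  1.1   1.  104. ] turn -0.0 rows 1.6641452082515489
```

View pics/e.png

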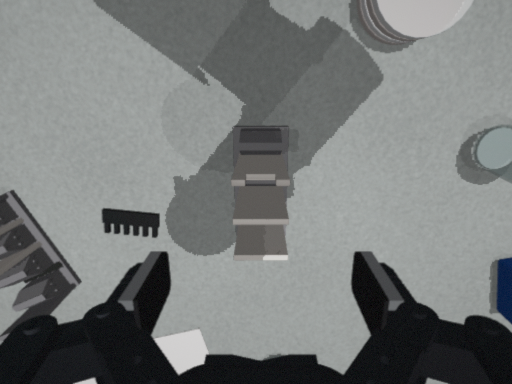

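The wrist view shows the notched plate at row ~181, prongs at columns 238 and 282, with its centre at (0.4797, 0.1653) and yaw 171.4. The spacing from its neighbours agrees. Going down and gripping.

```bash
python3 - <<'E'
from h import *
go((.4797,.1653,.130),171.4)
E
python3 -m inch '[[-1,[2,1.5,30],0],[-1,[2,1.5,60],0],[-1,[2,1.5,80],0],[-1,[2,1.5,100],0],[-1,[2,1.5,115],0],[-1,[2,1.5,115],0]]'
```

```text
shift [  2.2   1.3 174. ] turn -0.1 rows 2.7842908566709554
time_s: 3.5
position: [0.4797, 0.1654, 0.188]
ee_rot: [-179.9, -0.1, 171.2]
ft_force: [0.5, -0.1, 0.1]
grip_width: 0.0854
grasp_force: 0.0
```

```bash
python3 -m inch '[[-1,[0,0,20],0],[-1,[0,0,40],0],[-1,[0,0,52],0],[-1,[0,0,58],0],[-1,[0,0,58],0],[-0.2,[0,0,58],0],[0.1,[0,0,58],0],[0.3,[0,0,58],0],[0.6,[0,0,58],0],[1,[0,0,58],0],[1,[0,0,58],0],[1,[0,0,58],0]]' 25; python3 -m inch '[[1,[0,0,0],0],[1,[0,0,0],0],[1,[0,0,0],0],[1,[0,0,0],0]]'
```

```text
time_s: 5.0
position: [0.4801, 0.1667, 0.1314]
ee_rot: [180.0, 0.0, 171.3]
ft_force: [-1.1, -1.2, 5.9]
grip_width: 0.0499
grasp_force: 27.7
time_s: 5.5
position: [0.4801, 0.1667, 0.1314]
ee_rot: [180.0, 0.0, 171.3]
ft_force: [-0.7, -2.7, 6.0]
grip_width: 0.0497
grasp_force: 27.7
```

```bash
python3 -m inch '[[1,[0,0,0],0],[1,[0,0,-10],0],[1,[0,0,-20],0],[1,[0,0,-40],0],[1,[0,0,-60],0],[1,[0,0,-80],0],[1,[0,0,-100],0],[1,[0,0,-120],0],[1,[0,0,-140],0],[1,[0,0,-155],0],[1,[0,0,-160],0],[1,[0,0,-160],0]]' 45
python3 - <<'E'
from h import *
go((.5919,-.1437,.29),195.9)
c,P=cloud("wrist"); save(c[150:384],"f.png")
E
```

```text
time_s: 7.0
position: [0.4797, 0.1666, 0.2908]
ee_rot: [180.0, -0.0, 171.3]
ft_force: [-1.1, -0.5, -1.5]
grip_width: 0.0497
grasp_force: 47.3
shift [-157.8 -289.8    0.7] turn -24.6 rows 5.279368360113167
```

View pics/f.png

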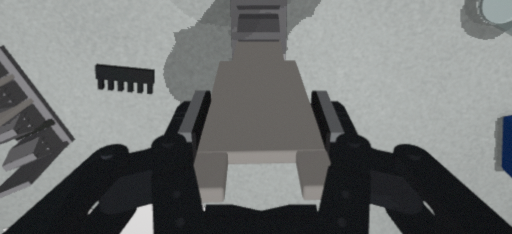

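The plate is held squarely, notch up, with the prongs at the image bottom (columns 210 and 312). Carrying it to the rack gently.

```bash
python3 -m inch '[[1,[-8,-14,0],-1],[1,[-24,-44,0],-4],[1,[-42,-78,0],-7],[1,[-60,-111,0],-10],[1,[-79,-145,0],-13],[1,[-98,-180,0],-16],[1,[-117,-214,0],-19],[1,[-134,-246,0],-22],[1,[-148,-272,0],-24],[1,[-156,-286,0],-24.6],[1,[-158,-290,0],-24.6],[1,[-158,-290,0],-24.6]]'
python3 - <<'E'
from h import *
s=state(); R=Ro.from_euler('xyz',s["ee_rot"],degrees=True).as_matrix()
c,P=cloud("wrist"); T=(P-s["position"])@R*1000   # tool frame mm
m=(abs(T[...,0])<25)&(abs(T[...,1])<20)&(T[...,2]>32)&(T[...,2]<122)
q=T[m]; a=np.polyfit(q[:,2],q[:,0],1); b=np.polyfit(q[:,1],q[:,0],1)
print(len(q),"face x at bottom z=123:",np.polyval(a,123).round(1),"at grasp 54:",np.polyval(a,54).round(1),"tilt deg",np.degrees(np.arctan(a[0])).round(2),"twist",np.degrees(np.arctan(b[0])).round(2))
mm=(abs(T[...,0])<25)&(abs(T[...,1])<40)&(T[...,2]>80)&(T[...,2]<130);q=T[mm]
print("bottom z",np.percentile(q[:,2],[99.5]),"y edges",np.percentile(q[:,1],[.5,99.5]))
go((.5919,-.1437,.29),195.9)
E
```

```text
time_s: 8.55
position: [0.592, -0.1438, 0.2902]
ee_rot: [180.0, -0.1, -164.1]
ft_force: [-0.2, -0.3, -0.4]
grip_width: 0.0494
grasp_force: 47.4
7565 face x at bottom z=123: 2.9 at grasp 54: 2.7 tilt deg 0.13 twist -0.08
bottom z [122.36356996] y edges [-25.17491642  24.01328638]
shift [ 0.1 -0.2  0.4] turn 0.0 rows 0.007898582634971533
```

The plate is untilted and centred. Lowering it: first to just above the dividers, then slowly in.

```bash
python3 -m inch '[[1,[0,0,10],0],[1,[0,0,25],0],[1,[0,0,40],0],[1,[0,0,55],0],[1,[0,0,70],0],[1,[0,0,85],0],[1,[0,0,95],0],[1,[0,0,103],0],[1,[0,0,111],0],[1,[0,0,119],0],[1,[0,0,125],0],[1,[0,0,125],0]]'
python3 -m inch '[[1,[0,0,4],0],[1,[0,0,8],0],[1,[0,0,12],0],[1,[0,0,16],0],[1,[0,0,20],0],[1,[0,0,24],0],[1,[0,0,27],0],[1,[0,0,29],0],[1,[0,0,29],0]]'
```

```text
time_s: 10.1
position: [0.592, -0.1439, 0.1654]
ee_rot: [180.0, -0.0, -164.1]
ft_force: [-0.9, 0.3, -0.3]
grip_width: 0.0492
grasp_force: 47.4
time_s: 11.22
position: [0.5922, -0.1439, 0.1368]
ee_rot: [180.0, -0.0, -164.1]
ft_force: [-0.4, -0.6, -1.1]
grip_width: 0.0493
grasp_force: 47.4
```

```bash
python3 -m inch '[[1,[0,0,1],0],[1,[0,0,2],0],[1,[0,0,3],0],[1,[0,0,3.5],0],[1,[0,0,3.5],0]]'
python3 -m inch '[[1,[0,0,0.5],0],[1,[0,0,1],0],[1,[0,0,1.5],0],[1,[0,0,1.5],0]]'
```

```text
time_s: 11.85
position: [0.5922, -0.1439, 0.1334]
ee_rot: [180.0, -0.0, -164.1]
ft_force: [0.6, 0.3, -1.2]
grip_width: 0.0494
grasp_force: 47.4
time_s: 12.35
position: [0.5922, -0.1439, 0.1318]
ee_rot: [180.0, -0.0, -164.1]
ft_force: [-0.2, -0.2, -0.2]
grip_width: 0.0494
grasp_force: 47.4
```

```bash
python3 -m inch '[[1,[0,0,0.5],0],[1,[0,0,1],0],[1,[0,0,1],0],[1,[0,0,1],0]]'
```

```text
time_s: 12.85
position: [0.5925, -0.1439, 0.1315]
ee_rot: [-180.0, 0.0, -164.1]
ft_force: [-1.7, 0.9, 5.1]
grip_width: 0.0495
grasp_force: 46.8
```

Contact at the expected seated height, with about 5 N upward. Releasing.

```bash
python3 -m inch '[[0.1,[0,0,0],0],[0,[0,0,0],0],[-0.2,[0,0,0],0],[-0.5,[0,0,0],0],[-1,[0,0,0],0],[-1,[0,0,0],0],[-1,[0,0,0],0],[-1,[0,0,0],0],[-1,[0,0,0],0]]' 20
python3 -m inch '[[-1,[0,0,-5],0],[-1,[0,0,-15],0],[-1,[0,0,-30],0],[-1,[0,0,-50],0],[-1,[0,0,-80],0],[-1,[0,0,-110],0],[-1,[0,0,-140],0],[-1,[0,0,-170],0],[-1,[40,0,-170],0],[-1,[80,0,-170],0],[-1,[80,0,-170],0],[-1,[80,0,-170],0]]'
```

```text
time_s: 13.98
position: [0.5923, -0.1439, 0.1309]
ee_rot: [-180.0, 0.0, -164.1]
ft_force: [-0.2, -0.6, 0.7]
grip_width: 0.0859
grasp_force: 0.0
time_s: 15.48
position: [0.5156, -0.1659, 0.3022]
ee_rot: [-180.0, 0.1, -164.1]
ft_force: [-0.2, 0.5, -0.6]
grip_width: 0.0854
grasp_force: 0.0
```

```bash
python3 - <<'E'
from h import *
c,P=cloud("wrist"); s,Q=cloud("scene")
save(np.hstack([cv2.resize(c[90:384],(440,340)),cv2.resize(s[140:240,150:230],(272,340))]),"g.png")
for X in(P,cloud("top")[1]):
    n,l,st,ce=cv2.connectedComponentsWithStats(((X[...,2]>0.105)&(X[...,2]<0.135)&(X[...,1]<-.1)&(X[...,1]>-.21)).astype(np.uint8))
    for i in range(1,n):
        if st[i,4]>15: q=X[l==i]; r=cv2.minAreaRect((q[:,:2]*1000).astype(np.float32)); print(st[i,4],np.median(q[:,2]).round(4),np.round(r[0],1),np.round(r[1]),round(r[2],1))
    print()
E
```

```text
605 0.1171 [ 522.1 -163.6] [ 6. 50.] 15.9
643 0.1167 [ 556.5 -153.7] [ 7. 50.] 14.2
157 0.1153 [ 587.2 -127.5] [ 6. 12.] 14.1
153 0.1152 [ 597.7 -163.8] [ 6. 12.] 13.9
```

View pics/g.png

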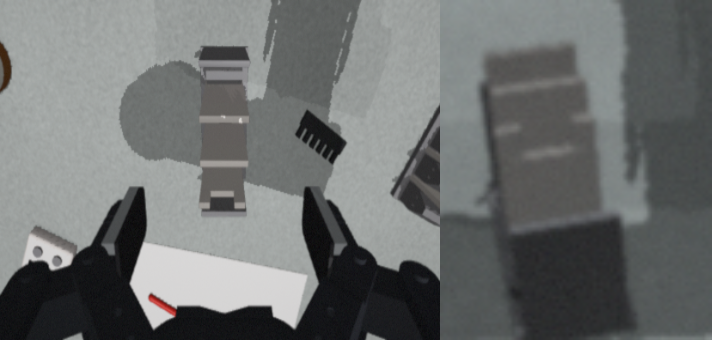

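The wrist view shows all three plates upright. The notched one is in its slot with prongs up (rows ~165–190), its top within 1–2 mm of the slot centre and level with its neighbours. The gripper is clear, so I'm handing in.

```bash
python3 -c "
from rig import *
print(finish_job())"
```

```text
the job is handed in; nothing more can be done
None
```

The notched plate is in the drying rack's empty slot, seated, upright and notch up, with the two racked plates still standing in their slots; I handed the job in about 16 s into the 51 s limit, and no verdict came back.

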